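# Snap a storage box's lid shut behind the bar

### The arm

A 6-joint arm with a two-finger parallel gripper is mounted at the origin on the work surface. World frame = base frame: x ahead of the robot, y to its left, z up, the work surface at z = 0. Lengths are in mm, angles in rad, forces in N, time in s.
With the tool pointing down it reaches from about 350 to 775 mm from the base axis. Payload 7.3 kg.
Tool frame: the origin (TCP) lies midway between the tips of the shut fingers; the grasp point (between the pads) lies 19 mm behind it; z points along the fingers, y is the line along which they close (so a half turn about z gives the same grasp; the last joint's range is limited). The gripper opens to 92 mm and grips with 3 to 60 N. Pads are 19 mm wide; open, the fingers measure 130 mm over their backs; the gripper's body (75 mm by 190 mm) begins 47 mm behind the grasp point.
Start: joints at [-1.272, 0.342, 1.524, -0, 1.275, -0.146], TCP at [225.92, -473.925, 226.741] pointing down, gripper open.
Joint ranges: [-2.53, 2.53], [-0.77, 2.02], [0.04, 2.7], [-1, 4.14], [0.28, 2.66], [-3.11, 3.11]. Speed limits (rad/s): [2.57, 2.57, 3.14, 3.14, 3.14, 3.14].

### API

Orientations are given as a unit quaternion [x, y, z, w].
In Python, from workcell import readout, capture, camera_info, workorder gives the robot as it stands.
- The arm moves only by the tool play_rows, never from a script. Its argument "moves" is a list of rows, each a list of 7 numbers: the shift along the world's x, y, z in cm, then the turn, a rotation vector about the world's x, y, z in degrees, then the opening, from 0 (shut) to 1 (fully open). A call has 1 to 20 rows; each row shifts and turns the commanded pose from where the row before left it; what a row does not reach is not made up. A row lasts 1/8 s, in which the tool goes at most 62.5 mm and 10.7 degrees, less where a joint would pass 70% of its speed; a pose out of reach is approached as far as the arm can. A call with a gripper value outside its range is refused whole. The fingers move at their own pace and stop on an object; "force" is the grip in N (left out, the last holds). Time passes only in rows, so rows that do not move let the fingers close. It gives the time, the measured TCP pose, the force, the opening and the grip force at its end, in the units of the state.
- readout.get_state(): the state, without advancing time (a new reading comes with each control period).
- capture(name): name is "scene" or "top" or "wrist"; returns the picture (480x640x3 uint8, red, green, blue); there is no depth.
- camera_info(name): a dict with "fx", "fy", "cx", "cy" (pixels), "rvec" (rotation vector, rad) and "tvec" (3), from world to camera coordinates, as OpenCV has them; the wrist camera has in their place "tool_from_camera" (4x4, takes a point from camera to tool coordinates, whose origin is the TCP and whose axes are the flange's). Camera axes: x right, y down, z forward; pixel columns grow to the right and rows downward; lengths in mm; the calibration is good to about 2 mm. A picture is of the moment at which its call begins: read the wrist's pose just before it. camera_info takes no time and is no camera call.
- workorder.close_job(): hands the job in; it is judged then, once.
The state is a dict: "clock": time; "joint_pos": joint angles; "qvel": joint speeds; "effort": joint torques, N m; "eef_pos": TCP position; "ee_rot": TCP orientation; "wrist_force": force on the tool from outside, world axes, zero at the start; "wrist_torque": the same for the moment, N m; "finger_gap": opening from 0.0 (shut) to 1.0 (fully open); "grasp_force": force on a finger pad.
Only numpy, scipy, OpenCV 4.12 (cv2) and the standard library are available. Lean on these libraries where they do the work, as an engineer would, in place of code of your own. Each camera call takes 0.05 s, during which the arm holds its last target. There are 200 camera calls.

### The job

The lid of the grey storage box on the bar is not closed yet: the rim section on each of its four sides is popped up. Press round the rim with the fingertips, section by section in any order, until all four have clicked down flush and stay shut. Do not pick up, tip or shove the box, and leave the other things on the bar where they stand.

Things in the scene. Friction and masses are not known exactly. Their poses are not given: they have to be found in the camera images.
- box: Loose grey plastic box, 150 (its x) by 190 mm (its y), about 1 kg, with a white lid. Origin: centre of its underside, z up; the lid's flat top is 92 mm above. The lid's middle and four corners are seated; between the corners its rim is four hinged sections, one per side, all popped up: x sides 130 mm long, hinged at x = -47 and +47 mm; y sides 90 mm long, hinged at y = -67 and +67 mm.
- flap_near (a joint): Tilt of the rim section on the box's -x side: 0 = popped up (24 degrees), 0.42 rad = shut, flush with the lid, at a hard stop. Pressed near its outer edge it resists with about 6 N at first, then less, and springs back up if let go early; past about 0.23 rad it snaps down by itself and stays.
- near_press (a point): Where to push down: point on top of the -x section (a white flap 30 mm deep from hinge to outer edge, which stands 12 mm above the lid when popped up), at the middle of its length, 22 mm out from the hinge line. It moves with the section; shut, it lies at (-69, 0, 92) mm in the box's frame, popped up about 9 mm higher.
- flap_far (a joint): Tilt of the rim section on the box's +x side: 0 = popped up (24 degrees), 0.42 rad = shut, flush with the lid, at a hard stop. Pressed near its outer edge it resists with about 6 N at first, then less, and springs back up if let go early; past about 0.23 rad it snaps down by itself and stays.
- far_press (a point): Where to push down: point on top of the +x section (a white flap 30 mm deep from hinge to outer edge, which stands 12 mm above the lid when popped up), at the middle of its length, 22 mm out from the hinge line. It moves with the section; shut, it lies at (69, 0, 92) mm in the box's frame, popped up about 9 mm higher.
- flap_left (a joint): Tilt of the rim section on the box's +y side: 0 = popped up (24 degrees), 0.42 rad = shut, flush with the lid, at a hard stop. Pressed near its outer edge it resists with about 6 N at first, then less, and springs back up if let go early; past about 0.23 rad it snaps down by itself and stays.
- left_press (a point): Where to push down: point on top of the +y section (a white flap 30 mm deep from hinge to outer edge, which stands 12 mm above the lid when popped up), at the middle of its length, 22 mm out from the hinge line. It moves with the section; shut, it lies at (0, 89, 92) mm in the box's frame, popped up about 9 mm higher.
- flap_right (a joint): Tilt of the rim section on the box's -y side: 0 = popped up (24 degrees), 0.42 rad = shut, flush with the lid, at a hard stop. Pressed near its outer edge it resists with about 6 N at first, then less, and springs back up if let go early; past about 0.23 rad it snaps down by itself and stays.
- right_press (a point): Where to push down: point on top of the -y section (a white flap 30 mm deep from hinge to outer edge, which stands 12 mm above the lid when popped up), at the middle of its length, 22 mm out from the hinge line. It moves with the section; shut, it lies at (0, -89, 92) mm in the box's frame, popped up about 9 mm higher.
- espresso_cup: Bystander, loose: white ceramic espresso cup with a handle, 64 mm wide, 60 mm high. Origin: centre of its underside.
- tamper: Bystander, loose: steel coffee tamper standing on its disc, 56 mm wide, 80 mm high. Origin: centre of its underside.
- steel_jug: Bystander, loose: steel milk jug with a handle, 72 mm wide, 85 mm high. Origin: centre of its underside.
- keg_cap: Bystander, loose: black plastic keg cap, a disc 64 mm wide, 22 mm high. Origin: centre of its underside.
- plastic_cup: Bystander, loose: frosted plastic beer cup, 84 mm wide, 120 mm high. Origin: centre of its underside.
- beer_bottle: Bystander, loose: amber glass bottle, 62 mm wide, 210 mm high. Origin: centre of its underside.
- spoon: Bystander, loose: steel spoon lying flat. Origin: the middle of its length, underside.
There are look-alikes about, which are no part of the job. There is more than one size of the box; the job needs the larger.

How it is judged:
By the outcome, as a careful person would: the job done as asked, in the order asked, and still so for the second after the job is handed in, with the robot touching nothing.
It also fails if it takes over 45 s, if anything falls off the work surface, if the arm or the gripper's body presses on something with over 40 N, if the wrist force passes 120 N, or if a joint passes its speed limit or range.

## Working session

There is one attempt and no reset: what is moved stays moved. The work goes in short steps, Python scripts to look and compute and a tool call to move; the robot and the scene stay as the last step left them, time stands still between calls to the robot, and variables do not carry over. Pictures are saved under pics/ and viewed, at most 10 in all, crops included, and the job is handed in when it is done.

Besides the shell and the picture viewer there is one more tool, called after "Call:" as a command line: name --pt "numbers of a row" for each row, then --argument value for the rest. play_rows: Moves the arm, as the interface text tells. Its arguments: {"type":"object","properties":{"moves":{"type":"array"},"force":{"type":"number"}},"required":["moves"]}

```bash
mkdir -p pics; python3 - <<'E'
from workcell import readout, capture, camera_info
import cv2
for n in("scene","top"):
    cv2.imwrite(f"pics/{n}0.png",capture(n)[:,:,::-1]); print(n,camera_info(n))
print(camera_info("wrist")); print(readout.get_state())
E
```

```text
scene {'fx': 617.6562798956747, 'fy': 617.6562798956747, 'cx': 318.541558151375, 'cy': 244.572911165439, 'rvec': array([ 2.29778994,  0.69103192, -0.29918298]), 'tvec': array([-455.94581713, -178.95629487, 1738.99609843])}
top {'fx': 588.7117087135742, 'fy': 588.7117087135742, 'cx': 322.4349661298488, 'cy': 241.63137755538455, 'rvec': array([ 2.20259397, -2.15916268,  0.07972303]), 'tvec': array([ -16.42524329,  575.66627514, 1595.11826519])}
{'fx': 336.854265896653, 'fy': 336.854265896653, 'cx': 321.52789145546166, 'cy': 236.71514669151153, 'tool_from_camera': array([[ 7.01369352e-04, -9.66268505e-01, -2.57535791e-01,
         6.80824186e+01],
       [ 9.99999742e-01,  7.17797533e-04,  3.02250083e-05,
         6.01186284e-01],
       [ 1.55653082e-04, -2.57535746e-01,  9.66268759e-01,
        -1.57067957e+02],
       [ 0.00000000e+00,  0.00000000e+00,  0.00000000e+00,
         1.00000000e+00]])}
{'clock': 0.1, 'joint_pos': array([-1.27199462e+00,  3.42642161e-01,  1.52491244e+00, -1.54619388e-05,
        1.27540802e+00, -1.45956082e-01]), 'qvel': array([-7.42744483e-04,  2.66097084e-04, -3.64580771e-03,  1.87582262e-04,
        8.08684267e-05,  1.23733242e-04]), 'effort': array([ 1.02245183e-03, -4.32006097e+01, -2.44694120e+01,  7.19212135e-02,
        5.26149804e-02, -6.17458477e-05]), 'eef_pos': array([ 225.80437335, -473.5577514 ,  226.12327331]), 'ee_rot': array([ 9.75374817e-01,  2.20552710e-01, -5.96704413e-05, -6.82419710e-04]), 'wrist_force': array([-0.37485004, -0.21372651, -0.1534661 ]), 'wrist_torque': array([ 0.05123141,  0.03240567, -0.03738396]), 'grasp_force': 0.0, 'finger_gap': 1.002568973236039}
```

View pics/top0.png

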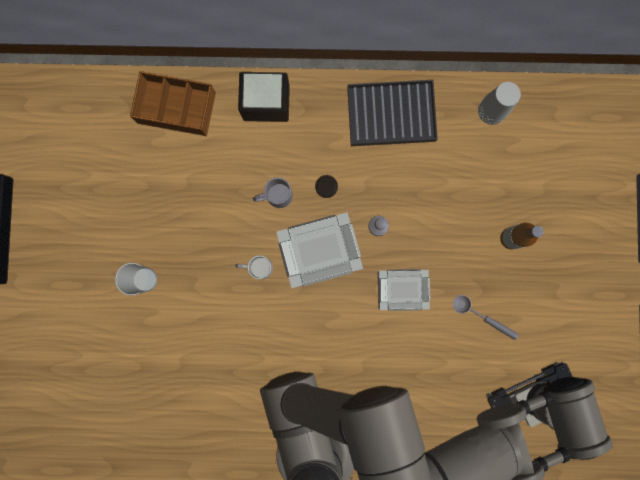

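View pics/scene0.png

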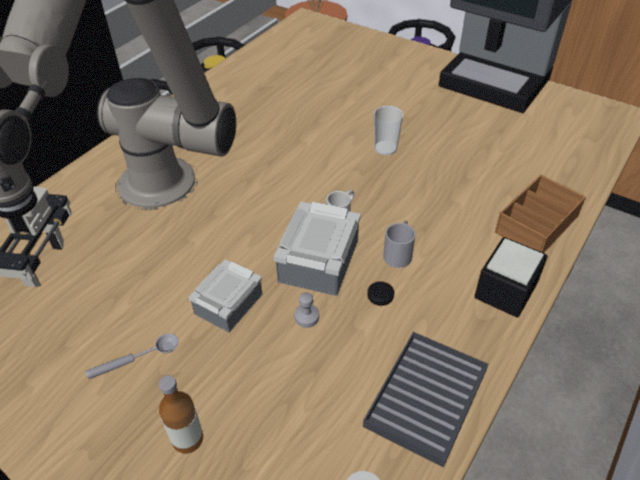

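Candidates are a large box at top (320,250) and a small one at top (404,290); I choose the larger, and check it in a crop.

```bash
python3 - <<'E'
import cv2
a=cv2.imread("pics/top0.png")[200:305,240:380]
cv2.imwrite("pics/crop0.png",cv2.resize(a,None,fx=5.7,fy=5.7,interpolation=cv2.INTER_CUBIC))
E
```

```text
(no output)
```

View pics/crop0.png

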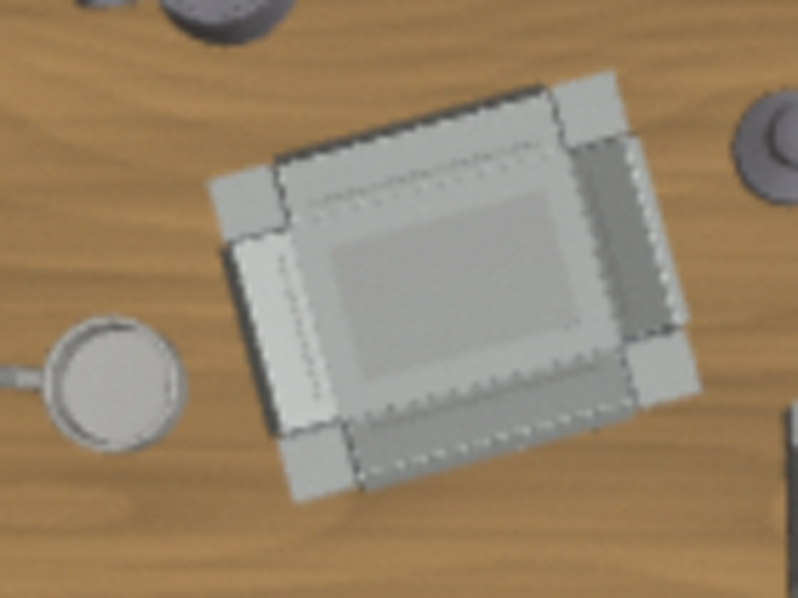

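```bash
cat > h.py <<'E'
import numpy as np,cv2
from workcell import readout,capture,camera_info
def unproj(n,px,z):
    c=camera_info(n);R=cv2.Rodrigues(c["rvec"])[0];t=np.array(c["tvec"]);o=-R.T@t
    d=np.array([[(u-c["cx"])/c["fx"],(v-c["cy"])/c["fy"],1] for u,v in px])@R
    return o+d*((z-o[2])/d[:,2])[:,None]
E
python3 - <<'E'
from h import *
p=np.array([[208,180],[614,70],[702,392],[295,502]])/5.7-.4+[240,200]
P=unproj("top",p,92)[:,:2];print(P.round(1))
c=P.mean(0);y=P[0]-P[1]+P[3]-P[2];x=P[0]-P[3]+P[1]-P[2]
print("sides",np.linalg.norm(x)/2,np.linalg.norm(y)/2)
a1=np.arctan2(x[1],x[0]);a2=np.arctan2(-y[0],y[1]);print("c",c,np.degrees([a1,a2]))
a=(a1+a2)/2;R=np.array([[np.cos(a),-np.sin(a)],[np.sin(a),np.cos(a)]])
s=readout.get_state()
for n,q in dict(far=(69,0),near=(-69,0),left=(0,89),right=(0,-89)).items(): print(n,c+R@q)
print("others", unproj("top",[(379,226)],80),unproj("top",[(278,187)],85),unproj("top",[(260,266)],60))
E
```

```text
[[ 595.7  117.2]
 [ 650.5  -69.3]
 [ 502.4 -112.2]
 [ 448.3   73.5]]
sides 153.94005943061197 193.91862493517522
c [549.23908048   2.3269431 ] [16.34203861 16.30854891]
far [615.45708987  21.72218046]
near [483.02107109 -17.06829426]
left [524.22203519  87.7385784 ]
right [574.25612578 -83.0846922 ]
others [[ 615.99674739 -154.37598956   80.        ]] [[714.36693405 115.82339208  85.        ]] [[504.32017664 160.51428051  60.        ]]
```

Call:
play_rows --pt "2.5 2.8 -0.6 0 0 -0.66 0" --pt "2.5 2.8 -0.6 0 0 -0.66 0" --pt "2.5 2.8 -0.6 0 0 -0.66 0" --pt "2.5 2.8 -0.6 0 0 -0.66 0" --pt "2.5 2.8 -0.6 0 0 -0.66 0" --pt "2.5 2.8 -0.6 0 0 -0.66 0" --pt "2.5 2.8 -0.6 0 0 -0.66 0" --pt "2.5 2.8 -0.6 0 0 -0.66 0" --pt "2.5 2.8 -0.6 0 0 -0.66 0" --pt "2.5 2.8 -0.6 0 0 -0.66 0" --pt "2.5 2.8 -0.6 0 0 -0.66 0" --pt "2.5 2.8 -0.6 0 0 -0.66 0" --pt "2.5 2.8 -0.6 0 0 -0.66 0" --pt "2.5 2.8 -0.6 0 0 -0.66 0" --pt "0 0 0 0 0 0 0" --pt "0 0 0 0 0 0 0"

```text
clock: 2.1
eef_pos: [575.3, -82.1, 142.4]
ee_rot: [0.99, 0.142, -0.001, -0.0]
wrist_force: [1.2, -0.1, -0.4]
finger_gap: 0.004
grasp_force: 0.0
```

```bash
python3 - <<'E'
from h import *
s=readout.get_state();print(s["eef_pos"],s["ee_rot"])
im=capture("wrist")[:,:,::-1];cv2.imwrite("pics/w1.png",im)
E
```

```text
[575.34865907 -82.13288554 142.38289741] [ 9.89933662e-01  1.41530891e-01 -5.93489840e-04 -1.37246801e-05]
```

View pics/w1.png

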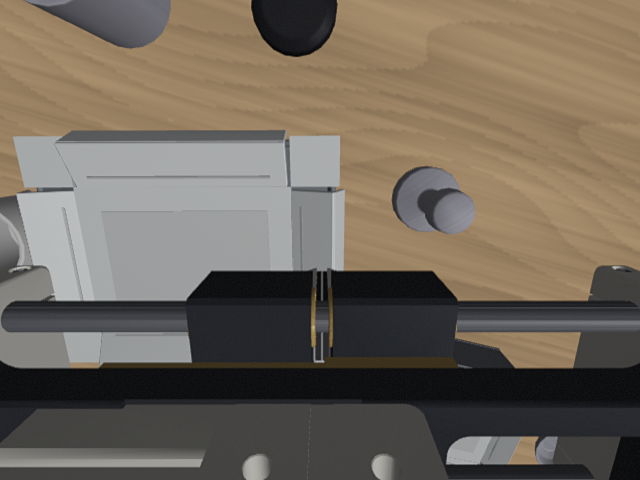

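The wrist view shows the box aligned, with the +x/-y lid corner at (340,136) and the tool over the right flap. I'll back-project that corner as a check.

```bash
python3 - <<'E'
from h import *
from scipy.spatial.transform import Rotation as Ro
s=readout.get_state();c=camera_info("wrist");T=c["tool_from_camera"];R=Ro.from_quat(s["ee_rot"]).as_matrix()
o=s["eef_pos"]+R@T[:3,3]
for u,v in [(340,136),(13,137)]:
    d=R@T[:3,:3]@[(u-c["cx"])/c["fx"],(v-c["cy"])/c["fy"],1]; print(o+d*(92-o[2])/d[2])
E
```

```text
[650.00689114 -72.91362796  92.        ]
[595.32003615 112.55111248  92.        ]
```

Call:
play_rows --pt "-0.1 -0.3 -1.5 0 0 0 0" --pt "0 0 -1.5 0 0 0 0" --pt "0 0 -0.5 0 0 0 0" --pt "0 0 -0.5 0 0 0 0"

```text
clock: 2.65
eef_pos: [574.9, -85.3, 102.5]
ee_rot: [0.99, 0.141, -0.0, 0.0]
wrist_force: [-1.4, -1.3, 4.4]
finger_gap: 0.003
grasp_force: 2.1
```

Call:
play_rows --pt "0 0 -0.3 0 0 0 0" --pt "0 0 -0.3 0 0 0 0" --pt "0 0 -0.2 0 0 0 0" --pt "0 0 0 0 0 0 0"

```text
clock: 3.15
eef_pos: [574.6, -84.6, 94.3]
ee_rot: [0.99, 0.141, -0.0, -0.0]
wrist_force: [-0.3, -0.4, 0.8]
finger_gap: 0.001
grasp_force: 0.0
```

Call:
play_rows --pt "0 0 1.5 0 0 0 0" --pt "0 0 1.0 0 0 0 0" --pt "1.0 2.6 0 0 0 0 0" --pt "1.0 2.6 0 0 0 0 0" --pt "1.0 2.6 0 0 0 0 0" --pt "1.0 2.6 0 0 0 0 0" --pt "0 0 -0.8 0 0 0 0" --pt "0 0 -0.5 0 0 0 0" --pt "0 0 -0.4 0 0 0 0"

```text
clock: 4.28
eef_pos: [614.8, 18.2, 102.7]
ee_rot: [0.99, 0.141, 0.0, 0.0]
wrist_force: [0.3, 1.9, 4.7]
finger_gap: 0.004
grasp_force: 2.8
```

Call:
play_rows --pt "0 0 -0.3 0 0 0 0" --pt "0 0 -0.3 0 0 0 0" --pt "0 0 -0.2 0 0 0 0" --pt "0 0 0 0 0 0 0"

```text
clock: 4.78
eef_pos: [614.2, 18.9, 93.9]
ee_rot: [0.99, 0.141, -0.001, -0.0]
wrist_force: [0.7, -0.1, -1.0]
finger_gap: 0.006
grasp_force: 0.0
```

Next left: (524, 85.4), a shift of about -90, +66 mm.

Call:
play_rows --pt "0 0 1.5 0 0 0 0" --pt "0 0 1.0 0 0 0 0" --pt "-2.2 1.7 0 0 0 0 0" --pt "-2.3 1.7 0 0 0 0 0" --pt "-2.3 1.7 0 0 0 0 0" --pt "-2.2 1.6 0 0 0 0 0" --pt "0 0 -0.8 0 0 0 0" --pt "0 0 -0.5 0 0 0 0" --pt "0 0 -0.4 0 0 0 0"

```text
clock: 5.9
eef_pos: [525.8, 85.6, 102.6]
ee_rot: [0.99, 0.141, 0.0, 0.0]
wrist_force: [-0.7, 0.9, 5.9]
finger_gap: 0.006
grasp_force: 2.1
```

Call:
play_rows --pt "0 0 -0.3 0 0 0 0" --pt "0 0 -0.3 0 0 0 0" --pt "0 0 -0.2 0 0 0 0" --pt "0 0 0 0 0 0 0"

```text
clock: 6.4
eef_pos: [524.6, 85.9, 94.2]
ee_rot: [0.99, 0.141, -0.001, 0.0]
wrist_force: [-0.2, 0.2, 0.5]
finger_gap: 0.012
grasp_force: 0.0
```

Call:
play_rows --pt "0 0 1.5 0 0 0 0" --pt "0 0 1.0 0 0 0 0" --pt "-1.0 -2.6 0 0 0 0 0" --pt "-1.0 -2.6 0 0 0 0 0" --pt "-1.0 -2.6 0 0 0 0 0" --pt "-1.1 -2.6 0 0 0 0 0" --pt "0 0 -0.8 0 0 0 0" --pt "0 0 -0.5 0 0 0 0" --pt "0 0 -0.4 0 0 0 0"

```text
clock: 7.52
eef_pos: [484.2, -17.2, 102.7]
ee_rot: [0.99, 0.142, 0.0, 0.0]
wrist_force: [-3.8, -0.9, 8.2]
finger_gap: 0.002
grasp_force: 4.4
```

Call:
play_rows --pt "0 0 -0.3 0 0 0 0" --pt "0 0 -0.3 0 0 0 0" --pt "0 0 -0.2 0 0 0 0" --pt "0 0 0 0 0 0 0"

```text
clock: 8.02
eef_pos: [484.0, -17.7, 94.5]
ee_rot: [0.99, 0.141, -0.0, -0.0]
wrist_force: [-0.3, 0.6, 0.5]
finger_gap: 0.003
grasp_force: 0.0
```

Call:
play_rows --pt "0 0 3 0 0 0 0" --pt "0 0 3 0 0 0 0" --pt "-1 -4 2 0 0 0 0" --pt "-1 -4 1 0 0 0 0" --pt "0 -4 1 0 0 0 0" --pt "0 -4 0 0 0 0 0" --pt "0 -4 0 0 0 0 0" --pt "0 -4 0 0 0 0 0" --pt "0 0 0 0 0 0 0"

```text
clock: 9.15
eef_pos: [463.8, -260.4, 194.5]
ee_rot: [0.99, 0.14, 0.0, 0.0]
wrist_force: [-0.2, 0.9, 0.5]
finger_gap: -0.0
grasp_force: 0.0
```

```bash
python3 - <<'E'
from h import *
a=capture("top")[200:305,240:380,::-1];b=capture("scene")[150:330,230:430,::-1]
a=cv2.resize(a,(400,300),interpolation=2);b=cv2.resize(b,(400,360),interpolation=2)[:300]
cv2.imwrite("pics/end.png",np.hstack([a,b]))
E
```

```text
(no output)
```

View pics/end.png

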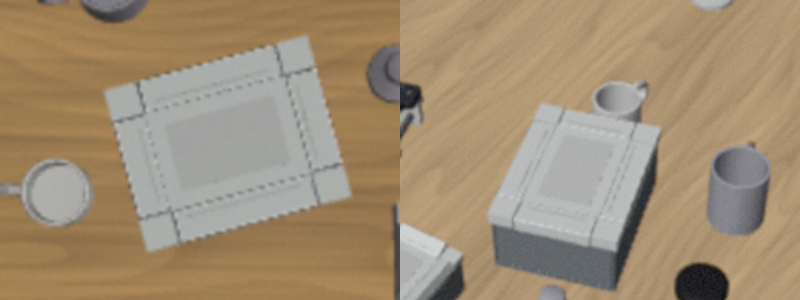

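All four sections lie flush (lid at about (230,145) left and (575,170) right, evenly shaded), and the box and its neighbours haven't moved.

```bash
python3 -c "
from workcell import workorder;print(workorder.close_job())"
```

```text
the job is handed in; nothing more can be done
None
```

All four rim sections of the larger box clicked down and lay flush in the final pictures. The box and the things near it had not moved, and the job is handed in at about 9 s on the robot's clock.

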